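# Load a ratchet glue press

### The job

Load the oak block into the glue press: lift the press's toothed rail by its wooden handle until the pawl holds the foot up clear of the block's height, then lay the block flat on the base plate lengthways and push its end squarely against the column, centred under the foot. Then lift the pawl lever to let the foot sink all the way down onto the block, and let go.

Things in the scene. Friction and masses are not known exactly. Their poses are not given: they have to be found in the camera images.
- press: Grey glue press fixed to the bench. Origin on the bench top under the rail's axis; own x points from its open front to the column at its back, own y left, own z up. Base plate 170 mm long (x -120 to +50), 110 mm wide (y +-55), top 12 mm above the bench; bolt heads 7 mm high at x -56 and +36, y +-43. An upright steel rail, 14 x 20 mm, slides up and down at x = y = 0.
- column_stop (a point): Foot of the column's flat front face, on the base plate, at press x = +12 mm: the stop for the block's end. Column 60 mm wide (y +-30), 30 mm deep, top 192 mm above the bench.
- lower_guide (a point): Front lower edge of the lower of two guide blocks that stick out of the column and carry the rail: press x -19 to +13, y -21 to +25, 108 to 122 mm above the bench; the upper one is at 174 to 188 mm.
- rail_handle (a point): Centre of the turned wooden cross handle on top of the rail, the press's highest part: a round bar 80 mm long along the press's own y, 17 to 23 mm thick, moving with the rail. 222 mm above the bench with the foot on the base plate, up to 74 mm more when raised.
- rail (a joint): Height of the foot's underside above the base plate, m: 0 (on the plate) to 0.074 (end stop). Rail and foot weigh 0.8 kg and slide with drag: free, they sink at about 0.15 m/s; raising takes about 12 N plus 45 N per m/s. Held by the pawl the rail can hang at about 0.005, 0.017, 0.029, 0.041, 0.053 or 0.065.
- rail_teeth (a point): A tip in the row of saw teeth on the right (-y) side of the rail, 12 mm apart. When the rail rises they click past the pawl; let go, the rail drops back to the last tooth passed and hangs there.
- foot_under (a point): Centre of the underside of the foot, the cork-faced plate at the rail's lower end: 49 mm long (press x -40 to +9), 60 mm wide (y +-30), 19 mm thick.
- pawl (a joint): Angle of the pawl, rad: 0 = down in the teeth; grows as the lever is lifted, stop at 0.40. A light spring brings it back (under 3 N at the grip). Clear of the teeth above about 0.2; keep it up until the foot has come to rest, or it catches the next tooth. Let go on a tooth's flank it stays a little up, which is normal.
- pawl_pin (a point): The pin the pawl turns on, along the press's own x, at press y = -21 mm, 163 mm above the bench.
- pawl_grip (a point): Middle of the black grip at the end of the pawl lever, right (-y) of the press: a round bar 46 mm long, 10 to 14 mm thick, along the press's own y. With the pawl down it is 115 mm right of the rail's axis and 153 mm above the bench, 94 mm from the pin; 0.3 rad lifts it about 28 mm.
- oak_block: Brown oak block, 45 (own x) x 160 (own y) x 32 mm high, 0.16 kg, lying loose on the bench left of the press. Origin at the centre of its underside, long axis = own y; either end may go to the column. Home: origin at press x = -68 mm, y = 0, on the plate.
- try_square: Try square with oak stock, 161 x 105 mm, lying on the left: leave alone.
- tape_measure: Yellow tape measure, 35 x 95 x 65 mm high, on the right: leave alone.
- glue_bottle: White glue bottle with orange nozzle, 56 mm across, 190 mm high, standing behind the press: leave alone.

How it is judged (in metres and radians):
On the way, in this order (a step that is already met when the one before it is completed fails the run):
1. the rail hangs on the pawl with the foot higher than the block, let go, the block not yet under it (value of joint rail above 0.036 m and contact force between the fingers and press below 0.3 N and velocity of joint rail between -0.01 and 0.01 m/s and not (horizontal distance between foot_under and oak_block below 0.09 m)), for 0.3 s.
2. the block lies flat on the base plate, its end against the column, under the raised foot (value of joint rail above 0.036 m and x of oak_block in the frame of press between -0.075 and -0.06 m and y of oak_block in the frame of press between -0.012 and 0.012 m and z of oak_block in the frame of press between 0.009 and 0.016 m and angle between the y axis of oak_block and the x axis of press, either way round below 0.1 rad), for 0.2 s.
3. the pawl lever is lifted, clear of the teeth (value of joint pawl above 0.17 rad), for 0.1 s.
At the end, for the whole second after the job is handed in: The block lies flat on the base plate with its end within 7 mm of the column, within 12 mm of the centre line and square within 0.1 rad; the foot rests on it with more than 3 N (rail at 0.029 to 0.0345), the pawl lever is let go (below 0.25 rad) and all is at rest (value of joint rail between 0.029 and 0.0345 m and contact force between oak_block and rail above 3 N and value of joint pawl below 0.25 rad and x of oak_block in the frame of press between -0.075 and -0.06 m and y of oak_block in the frame of press between -0.012 and 0.012 m and z of oak_block in the frame of press between 0.009 and 0.016 m and angle between the y axis of oak_block and the x axis of press, either way round below 0.1 rad and linear speed of oak_block below 0.01 m/s); the robot touches nothing.
It fails at once if the try square, tape measure or glue bottle is shifted by more than 20 mm or knocked over (distance of any of try_square, tape_measure, glue_bottle from where it was at the start of the episode above 0.02 m or angle between glue_bottle's own z axis and vertical above 0.4 rad).
It also fails if it takes over 66 s, if anything falls off the work surface, if the arm or the gripper's body presses on something with over 40 N, if the wrist force passes 120 N, or if a joint passes its speed limit or range.

### The arm

A 6-joint arm with a two-finger parallel gripper is mounted at the origin on a cart in front of the work surface, level with it; the furniture and walls round the work are solid. World frame = base frame: x ahead of the robot, y to its left, z up, the work surface at z = 0. Lengths are in m, angles in degrees, forces in N, time in s.
With the tool pointing down it reaches from about 0.4 to 0.825 m from the base axis. Payload 7 kg.
Tool frame: the origin (TCP) lies between the finger pads; the fingertips stand 22 mm ahead of it and the grasp point (between the pads) lies 3 mm ahead of it; z points along the fingers, y is the line along which they close (so a half turn about z gives the same grasp; the last joint's range is limited). The gripper opens to 88 mm and grips with 3 to 60 N. Pads are 19 mm wide; open, the fingers measure 130 mm over their backs; the gripper's body (78 mm by 193 mm) begins 47 mm behind the grasp point.
Start: joints at [89.502, 20.546, 0.682, 0, -70.136, -16.507], TCP at [0.197, 0.645, 0.249] pointing down, gripper open.
Joint ranges: [-176.03, 176.03], [-82.01, 121.73], [-58.28, 71.71], [-173.87, 95.51], [-174.79, -0.11], [-173.66, 173.66]. Speed limits (degrees/s): [136.94, 136.94, 172.46, 180, 180, 180].

### API

Orientations are given as [roll, pitch, yaw] about the fixed x, y, z axes, in that order (R = Rz(yaw) Ry(pitch) Rx(roll)).
In Python, from plant import ctrl gives the robot as it stands.
- The arm moves only by the tool apply_moves, never from a script. Its argument "targets" is a list of rows, each an object with "travel": the shift along the tool's x, y, z in mm, a list of three; "roll": the turn about the tool's z in degrees; "jaw": the finger opening in mm, from 0 to 87.6. In form: [{"travel": [tx, ty, tz], "roll": roll, "jaw": jaw}, ...]. A call has 1 to 10 rows; each row shifts and turns the commanded pose from where the row before left it, along the tool's axes as they then stand; what a row does not reach is not made up. A row lasts 1/10 s, in which the tool goes at most 50 mm and 8.59 degrees, less where a joint would pass 70% of its speed; a pose out of reach is approached as far as the arm can. A call with a gripper value outside its range is refused whole. The fingers move at their own pace and stop on an object; the grip force is fixed at half the most. Time passes only in rows, so rows that do not move let the fingers close. It gives the time, the measured TCP pose, the force, the opening and the grip force at its end, in the units of the state.
- ctrl.get_obs(): the state, without advancing time (a new reading comes with each control period).
- ctrl.snapshot(name): name is "scene" or "top" or "wrist"; returns the picture (384x512x3 uint8, red, green, blue); there is no depth.
- ctrl.calibration(name): a dict with "K" (3x3 intrinsics, pixels), "extrinsics" (4x4, takes a point from camera to world coordinates); the wrist camera has in their place "hand_eye" (4x4, takes a point from camera to tool coordinates, whose origin is the TCP and whose axes are the flange's). Camera axes: x right, y down, z forward; pixel columns grow to the right and rows downward; lengths in m; the calibration is good to about 2 mm. A picture is of the moment at which its call begins: read the wrist's pose just before it. calibration takes no time and is no camera call.
- ctrl.close_job(): hands the job in; it is judged then, once.
The state is a dict: "clock": time; "joint_pos": joint angles; "qvel": joint speeds; "tau": joint torques, N m; "tool_pos": TCP position; "orientation": TCP orientation; "force": force on the tool from outside, world axes, zero at the start; "moment": the same for the moment, N m; "opening": finger opening in m; "gripper_force": force on a finger pad.
Only numpy, scipy, OpenCV 4.12 (cv2) and the standard library are available. Lean on these libraries where they do the work, as an engineer would, in place of code of your own. Each camera call takes 0.05 s, during which the arm holds its last target. There are 200 camera calls.

## Working session

There is one attempt and no reset: what is moved stays moved. The work goes in short steps, Python scripts to look and compute and a tool call to move; the robot and the scene stay as the last step left them, time stands still between calls to the robot, and variables do not carry over. Pictures are saved under pics/ and viewed, at most 10 in all, crops included, and the job is handed in when it is done.

Besides the shell and the picture viewer there is one more tool, called after "Emit:" as a command line: name --argument value ..., lists and objects as JSON in quotes. apply_moves: Moves the arm, as the interface text tells. Its arguments: {"type":"object","properties":{"targets":{"type":"array","items":{"type":"object","properties":{"travel":{"type":"array","items":{"type":"number"}},"roll":{"type":"number"},"jaw":{"type":"number"}}}}},"required":["targets"]}

```bash
mkdir -p pics; ls
python3 - <<'E'
from plant import ctrl
import cv2,numpy as np
np.set_printoptions(precision=4,suppress=True)
for n in ("scene","top"):
    im=ctrl.snapshot(n)[:,:,::-1]
    cv2.imwrite(f"pics/{n}0.png",im)
    c=ctrl.calibration(n);print(n,c["K"],c["extrinsics"])
print(ctrl.calibration("wrist"))
print(ctrl.get_obs())
E
```

```text
pics
scene [[397.8992   0.     261.0027]
 [  0.     397.8992 185.1227]
 [  0.       0.       1.    ]] [[ 0.7427 -0.2482  0.6219 -0.1658]
 [-0.6694 -0.2995  0.6798 -0.7605]
 [ 0.0176 -0.9212 -0.3886  0.6369]
 [ 0.      0.      0.      1.    ]]
top [[461.2268   0.     248.8127]
 [  0.     461.2268 195.4178]
 [  0.       0.       1.    ]] [[ 0.0929 -0.9156  0.3912 -0.0382]
 [-0.9957 -0.0841  0.0395  0.002 ]
 [-0.0033 -0.3932 -0.9194  1.5937]
 [ 0.      0.      0.      1.    ]]
{'K': array([[265.6526,   0.    , 258.1045],
       [  0.    , 265.6526, 194.5766],
       [  0.    ,   0.    ,   1.    ]]), 'hand_eye': array([[-0.0005, -0.9577, -0.2877,  0.079 ],
       [ 1.    , -0.0001, -0.0015,  0.0007],
       [ 0.0014, -0.2877,  0.9577, -0.1365],
       [ 0.    ,  0.    ,  0.    ,  1.    ]])}
{'clock': 0.1, 'joint_pos': array([ 89.5045,  20.5878,   0.6394,  -0.017 , -70.1358, -16.5058]), 'qvel': array([ 0.0462, -0.0517,  0.1048,  0.0664, -0.0663, -0.0242]), 'tau': array([ -0.0033, -58.4165,  29.3753,   7.0157,   0.0102,  -0.0001]), 'tool_pos': array([0.1973, 0.6451, 0.2477]), 'orientation': array([179.9146,  -0.0087, -17.0071]), 'force': array([-0.469 ,  0.4969,  0.7077]), 'moment': array([-0.0167,  0.009 ,  0.0658]), 'gripper_force': 0.0, 'opening': 0.08770369682126741}
```

View pictures.

View pics/scene0.png

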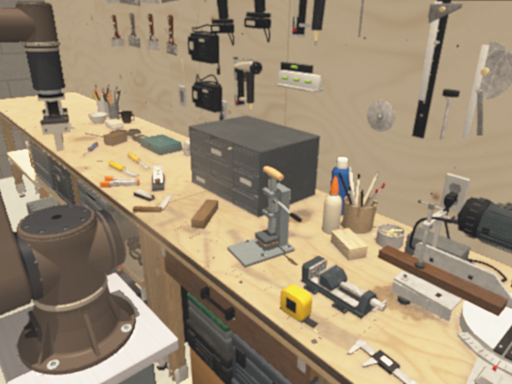

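View pics/top0.png

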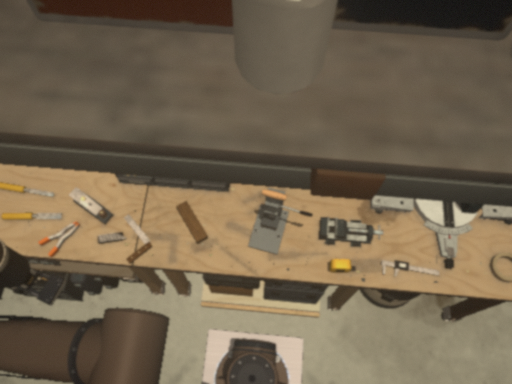

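Run:
```python
import cv2
a=cv2.imread("pics/scene0.png")[155:275,180:330];b=cv2.imread("pics/top0.png")[175:280,165:325]
cv2.imwrite("pics/sc.png",cv2.resize(a,None,fx=5,fy=5,interpolation=cv2.INTER_CUBIC))
cv2.imwrite("pics/tc.png",cv2.resize(b,None,fx=5,fy=5,interpolation=cv2.INTER_CUBIC))
```

```text
(no output)
```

View pics/sc.png

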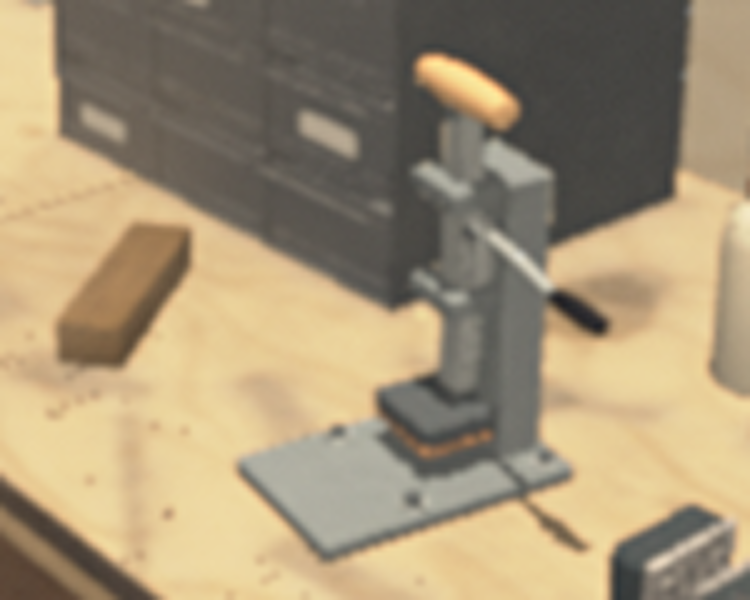

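View pics/tc.png

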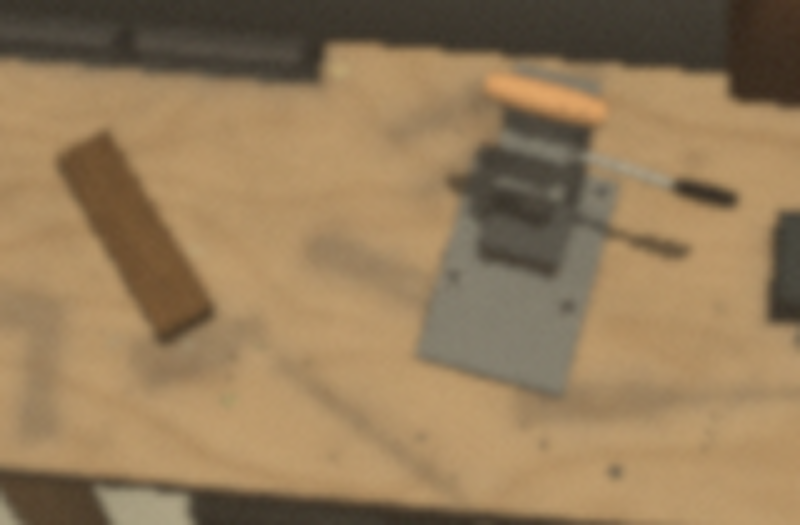

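```bash
cat > h.py <<'E'
import numpy as np
from plant import ctrl
from scipy.optimize import least_squares
np.set_printoptions(precision=4,suppress=True)
def px(n,P):
    c=ctrl.calibration(n);E=c["extrinsics"];q=(np.atleast_2d(P)-E[:3,3])@E[:3,:3]
    p=q@c["K"].T;return p[:,:2]/p[:,2:]
def crop(n,u):
    u=np.asarray(u,float);return (u+.5)/5-.5+np.array([180,155] if n=="scene" else [165,175])
def place(p,L):
    c,s=np.cos(p[2]),np.sin(p[2]);L=np.atleast_2d(L)
    return L@np.array([[c,-s,0],[s,c,0],[0,0,1]]).T+[p[0],p[1],0]
E
python3 - <<'E'
from h import *
def obs(r):
    h=.222+r
    return [("scene",(-.12,.055,.012),(238,467)),("scene",(-.12,-.055,.012),(328,550)),("scene",(.05,-.055,.012),(572,467)),
 ("scene",(0,0,h),(467,90)),("top",(0,0,h),(546,98)),("scene",(0,-.138,.153-.0025),(604,325)),("top",(0,-.138,.1505),(735,197)),
 ("top",(-.12,.055,.012),(419,354)),("top",(-.12,-.055,.012),(560,392)),("top",(.05,-.055,.012),(616,186)),
 ("scene",(-.056,-.043,.019),(413,495)),("scene",(-.056,.043,.019),(338,430)),("top",(-.056,-.043,.019),(568,305)),("top",(-.056,.043,.019),(454,275))]
def f(p): return np.concatenate([(px(n,place(p,L))[0]-crop(n,u)) for n,L,u in obs(p[3])])
s=least_squares(f,[.6,0,0,.0],loss="soft_l1");print("press",s.x,np.degrees(s.x[2]));print(s.fun.reshape(-1,2))
B=[("scene",(-.0225,-.08,.032)),("scene",(-.0225,.08,.032)),("scene",(.0225,.08,.032)),("scene",(.0225,-.08,.032)),("top",(-.0225,.08,.032)),("top",(.0225,.08,.032)),("top",(.0225,-.08,.032)),("top",(-.0225,-.08,.032))]
U=[(58,325),(132,225),(190,230),(122,333),(57,160),(107,131),(213,312),(163,335)]
def g(p): return np.concatenate([(px(n,place(p,L))[0]-crop(n,u)) for (n,L),u in zip(B,U)])
s=least_squares(g,[.6,.2,.3],loss="soft_l1");print("block",s.x,np.degrees(s.x[2]));print(s.fun.reshape(-1,2))
E
```

```text
press [ 0.5515 -0.0192 -0.1623  0.0179] -9.301062026606067
[[-1.803  -1.6524]
 [-0.8686 -0.0061]
 [-0.059  -0.5023]
 [-1.3545  0.1735]
 [ 0.1314 -0.5976]
 [ 0.1244  1.8947]
 [ 1.2301 -0.2796]
 [-0.2808 -0.0822]
 [ 1.5756 -0.1615]
 [ 0.9263 -2.2518]
 [-0.5631  0.1369]
 [-1.0759 -0.2837]
 [ 0.9016 -0.8687]
 [ 0.4335 -0.5938]]
block [ 0.5105  0.263  -0.9183] -52.61266150765845
[[-1.6466  0.0339]
 [-0.995  -0.3768]
 [-0.4935 -0.2037]
 [-1.0567 -0.1424]
 [ 0.0944 -0.6394]
 [ 0.8873 -0.8958]
 [ 1.5643 -1.8883]
 [ 0.5411 -0.0324]]
```

```bash
cat >> h.py <<'E'
def plan(target,yaw,n):
    "turn and travel rows from the measured pose; tool pointing down"
    o=ctrl.get_obs();p=o["tool_pos"];y0=o["orientation"][2]
    d=(yaw-y0+180)%360-180
    s=(np.asarray(target)-p)/n*1000
    print("clock",o["clock"],"pos",p,"yaw",y0,"turn",-d)
    for i in range(n):
        a=np.radians(y0+d*i/n);c,si=np.cos(a),np.sin(a)
        print([round(c*s[0]+si*s[1],1),round(si*s[0]-c*s[1],1),round(-s[2],1)],round(-d/n,2))
E
python3 -c "
from h import *
plan([.52,.05,.33],-99.3,16)"
```

```text
clock 0.1 pos [0.1973 0.6451 0.2477] yaw -17.00707687235474 turn 82.29292312764525
[np.float64(30.2), np.float64(29.7), np.float64(-5.1)] 5.14
[np.float64(32.7), np.float64(26.8), np.float64(-5.1)] 5.14
[np.float64(35.0), np.float64(23.8), np.float64(-5.1)] 5.14
[np.float64(37.0), np.float64(20.6), np.float64(-5.1)] 5.14
[np.float64(38.7), np.float64(17.2), np.float64(-5.1)] 5.14
[np.float64(40.1), np.float64(13.6), np.float64(-5.1)] 5.14
[np.float64(41.1), np.float64(10.0), np.float64(-5.1)] 5.14
[np.float64(41.8), np.float64(6.3), np.float64(-5.1)] 5.14
[np.float64(42.2), np.float64(2.5), np.float64(-5.1)] 5.14
[np.float64(42.3), np.float64(-1.3), np.float64(-5.1)] 5.14
[np.float64(42.0), np.float64(-5.1), np.float64(-5.1)] 5.14
[np.float64(41.4), np.float64(-8.8), np.float64(-5.1)] 5.14
[np.float64(40.4), np.float64(-12.5), np.float64(-5.1)] 5.14
[np.float64(39.1), np.float64(-16.1), np.float64(-5.1)] 5.14
[np.float64(37.5), np.float64(-19.5), np.float64(-5.1)] 5.14
[np.float64(35.6), np.float64(-22.8), np.float64(-5.1)] 5.14
```

Emit:
apply_moves --targets '[{"travel": [30, 30, -10], "roll": 5, "jaw": 87}, {"travel": [33, 27, -10], "roll": 5, "jaw": 87}, {"travel": [35, 24, -10], "roll": 5, "jaw": 87}, {"travel": [37, 21, -10], "roll": 5, "jaw": 87}, {"travel": [39, 17, -10], "roll": 5, "jaw": 87}, {"travel": [40, 14, -10], "roll": 5, "jaw": 87}, {"travel": [41, 10, -10], "roll": 5, "jaw": 87}, {"travel": [42, 6, -10], "roll": 5, "jaw": 87}]'

```text
clock: 0.9
tool_pos: [0.3617, 0.3463, 0.3289]
orientation: [180.0, 0.0, -57.2]
force: [1.0, 0.3, -0.3]
opening: 0.0872
gripper_force: 0.0
```

Emit:
apply_moves --targets '[{"travel": [42, 2, 0], "roll": 5, "jaw": 87}, {"travel": [42, -1, 0], "roll": 5, "jaw": 87}, {"travel": [42, -5, 0], "roll": 5, "jaw": 87}, {"travel": [41, -9, 0], "roll": 5, "jaw": 87}, {"travel": [40, -13, 0], "roll": 5, "jaw": 87}, {"travel": [39, -16, 0], "roll": 5, "jaw": 87}, {"travel": [37, -20, 0], "roll": 6, "jaw": 87}, {"travel": [36, -23, 0], "roll": 6, "jaw": 87}, {"travel": [0, 0, 0], "roll": 0, "jaw": 87}]'

```text
clock: 1.8
tool_pos: [0.5326, 0.053, 0.3277]
orientation: [179.9, -0.1, -99.5]
force: [-0.1, 0.3, -0.1]
opening: 0.087
gripper_force: 0.0
```

Run:
```python
from h import *
import cv2
o=ctrl.get_obs();im=ctrl.snapshot("wrist")[:,:,::-1]
print(o["clock"],o["joint_pos"],o["tool_pos"],o["orientation"],o["force"])
cv2.imwrite("pics/w1.png",im);cv2.imwrite("pics/w1b.png",cv2.resize(im,None,fx=1.5,fy=1.5,interpolation=cv2.INTER_CUBIC))
np.save("w1.npy",np.r_[o["tool_pos"],o["orientation"]])
```

```text
1.8 [ 26.7054   4.8667  -9.4485   0.0296 -75.7979 -36.1666] [0.5326 0.053  0.3277] [179.9255  -0.09   -99.4538] [-0.1103  0.3399 -0.0773]
```

View pics/w1b.png

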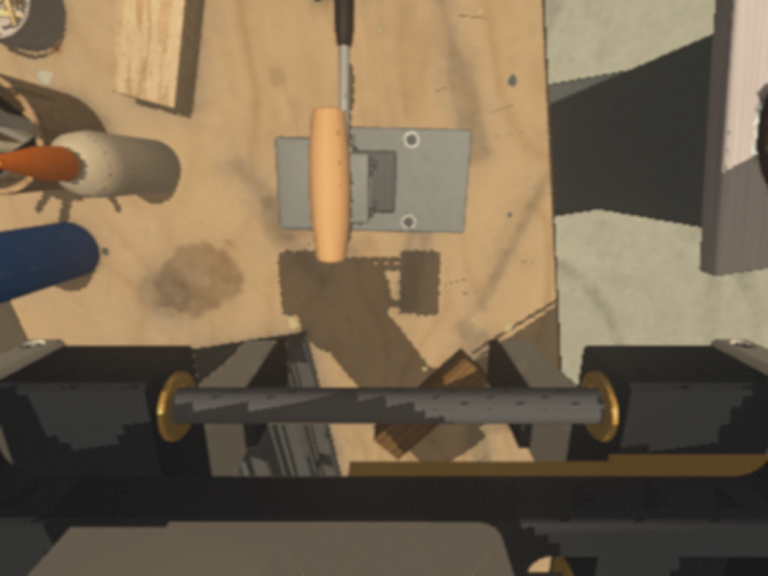

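```bash
cat >> h.py <<'E'
from scipy.spatial.transform import Rotation as Ro
def wpx(pose,P):
    c=ctrl.calibration("wrist");T=np.eye(4);T[:3,:3]=Ro.from_euler("xyz",pose[3:],degrees=True).as_matrix();T[:3,3]=pose[:3]
    E=T@c["hand_eye"];q=(np.atleast_2d(P)-E[:3,3])@E[:3,:3];p=q@c["K"].T;return p[:,:2]/p[:,2:]
E
python3 - <<'E'
from h import *
W=np.load("w1.npy")
def f(p):
    h=.222+p[3]
    o=[((-.12,-.055,.012),(470,129)),((-.12,.055,.012),(464,231)),((.05,.055,.012),(281,228)),((.05,-.055,.012),(277,138)),
     ((0,-.04,h),(328,107)),((0,.04,h),(331,262)),((p[4],-.092,.155),(344,44)),((-.056,-.043,.019),(412,140)),((-.056,.043,.019),(408,221))]
    r=[wpx(W,place(p,L))[0]-np.array(u)/1.5 for L,u in o]
    t=[px("top",place(p,(0,0,h)))[0]-crop("top",(546,98)),px("scene",place(p,(0,0,h)))[0]-crop("scene",(467,90))]
    return np.concatenate(r+t)
s=least_squares(f,[.55,-.02,-.16,.017,0],loss="soft_l1");print(s.x,np.degrees(s.x[2]));print(s.fun.reshape(-1,2).round(1).tolist())
E
```

```text
[ 0.5532 -0.0215 -0.184   0.0188 -0.0006] -10.543959307145883
[[1.1, -0.5], [-0.0, 1.0], [22.0, 1.2], [22.3, -8.7], [-0.8, 0.8], [-0.4, -0.9], [-0.0, 0.3], [-0.7, -0.9], [0.2, 0.4], [0.9, -1.1], [-0.3, -0.0]]
```

```bash
python3 -c "
from h import *
plan([.553,-.0215,.3277],-100.5,1)"
```

```text
clock 1.85 pos [0.5318 0.0545 0.3277] yaw -99.26582116266876 turn 1.2341788373312284
[np.float64(71.6), np.float64(-33.2), np.float64(-0.0)] 1.23
```

Emit:
apply_moves --targets '[{"travel": [36, -17, 0], "roll": 1.2, "jaw": 87}, {"travel": [36, -17, 0], "roll": 0, "jaw": 70}, {"travel": [0, 0, 25], "roll": 0, "jaw": 60}, {"travel": [0, 0, 25], "roll": 0, "jaw": 60}, {"travel": [0, 0, 20], "roll": 0, "jaw": 60}, {"travel": [0, 0, 14], "roll": 0, "jaw": 60}, {"travel": [0, 0, 0], "roll": 0, "jaw": 60}]'

```text
clock: 2.55
tool_pos: [0.5513, -0.0193, 0.2424]
orientation: [179.8, -0.1, -100.1]
force: [-0.1, 0.5, -0.6]
opening: 0.0601
gripper_force: 0.0
```

Emit:
apply_moves --targets '[{"travel": [0, 0, 0], "roll": 0, "jaw": 30}, {"travel": [0, 0, 0], "roll": 0, "jaw": 10}, {"travel": [0, 0, 0], "roll": 0, "jaw": 5}, {"travel": [0, 0, 0], "roll": 0, "jaw": 5}, {"travel": [0, 0, 0], "roll": 0, "jaw": 5}, {"travel": [0, 0, 0], "roll": 0, "jaw": 5}]'

```text
clock: 3.15
tool_pos: [0.5525, -0.0199, 0.2448]
orientation: [180.0, 0.0, -100.2]
force: [-3.5, 1.3, 3.3]
opening: 0.0217
gripper_force: 30.0
```

Emit:
apply_moves --targets '[{"travel": [0, 0, -5], "roll": 0, "jaw": 5}, {"travel": [0, 0, -5], "roll": 0, "jaw": 5}, {"travel": [0, 0, -5], "roll": 0, "jaw": 5}, {"travel": [0, 0, -5], "roll": 0, "jaw": 5}, {"travel": [0, 0, -5], "roll": 0, "jaw": 5}, {"travel": [0, 0, -5], "roll": 0, "jaw": 5}, {"travel": [0, 0, -5], "roll": 0, "jaw": 5}, {"travel": [0, 0, -5], "roll": 0, "jaw": 5}, {"travel": [0, 0, -5], "roll": 0, "jaw": 5}, {"travel": [0, 0, -5], "roll": 0, "jaw": 5}]'

```text
clock: 4.15
tool_pos: [0.5525, -0.0199, 0.295]
orientation: [180.0, 0.0, -100.2]
force: [-0.8, 1.4, -11.4]
opening: 0.022
gripper_force: 30.0
```

Emit:
apply_moves --targets '[{"travel": [0, 0, -2], "roll": 0, "jaw": 5}, {"travel": [0, 0, 0], "roll": 0, "jaw": 5}]'

```text
clock: 4.35
tool_pos: [0.5525, -0.0199, 0.2971]
orientation: [180.0, 0.0, -100.2]
force: [-3.5, 3.4, -8.6]
opening: 0.0223
gripper_force: 30.0
```

Emit:
apply_moves --targets '[{"travel": [0, 0, 1.5], "roll": 0, "jaw": 5}, {"travel": [0, 0, 1.5], "roll": 0, "jaw": 5}, {"travel": [0, 0, 1], "roll": 0, "jaw": 5}, {"travel": [0, 0, 0], "roll": 0, "jaw": 5}]'

```text
clock: 4.75
tool_pos: [0.5525, -0.0199, 0.2931]
orientation: [180.0, 0.0, -100.2]
force: [-3.7, 3.5, -7.8]
opening: 0.0214
gripper_force: 30.0
```

Emit:
apply_moves --targets '[{"travel": [0, 0, 0], "roll": 0, "jaw": 50}, {"travel": [0, 0, 0], "roll": 0, "jaw": 60}, {"travel": [0, 0, -20], "roll": 0, "jaw": 70}, {"travel": [0, 0, -30], "roll": 0, "jaw": 87}, {"travel": [0, 0, -20], "roll": 0, "jaw": 87}, {"travel": [0, 0, 0], "roll": 0, "jaw": 87}]'

```text
clock: 5.35
tool_pos: [0.5551, -0.0205, 0.3677]
orientation: [-179.5, 0.1, -100.2]
force: [0.0, 0.4, -0.5]
opening: 0.0642
gripper_force: 0.0
```

Run:
```python
from h import *
import cv2
im=ctrl.snapshot("scene")[:,:,::-1]
cv2.imwrite("pics/s2.png",cv2.resize(im[110:275,180:330],None,fx=3.6,fy=3.6,interpolation=cv2.INTER_CUBIC))
for r in (.029,.041,.053,.065):
  print(r,(px("scene",place([.5532,-.0215,-.184],[(0,0,.222+r),(-.04,-.03,.012+r),(-.04,.03,.012+r)]))-[180,110])*3.6)
plan([.5105,.263,.36],37.4,1)
```

```text
0.029 [[334.0068 212.7817]
 [304.7176 480.5729]
 [266.3269 447.6037]]
0.041 [[334.4632 198.0727]
 [305.0379 467.4671]
 [266.4828 434.8887]]
0.053 [[334.9235 183.2379]
 [305.3609 454.253 ]
 [266.64   422.0729]]
0.065 [[335.3878 168.2756]
 [305.6866 440.9293]
 [266.7985 409.155 ]]
clock 5.4 pos [ 0.5543 -0.0203  0.3656] yaw -100.2023467912293 turn -137.6023467912293
[np.float64(-271.0), np.float64(93.3), np.float64(5.6)] -137.6
```

View pics/s2.png

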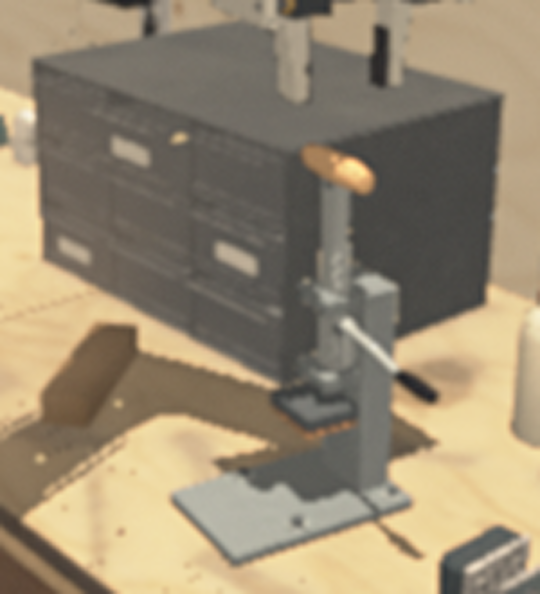

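```bash
python3 -c "
from h import *
plan([.4827,.2417,.36],-142.6,8)"
```

```text
clock 5.4 pos [ 0.5543 -0.0203  0.3656] yaw -100.2023467912293 turn 42.39765320877069
[np.float64(-30.6), np.float64(14.6), np.float64(0.7)] 5.3
[np.float64(-29.2), np.float64(17.4), np.float64(0.7)] 5.3
[np.float64(-27.4), np.float64(20.0), np.float64(0.7)] 5.3
[np.float64(-25.5), np.float64(22.4), np.float64(0.7)] 5.3
[np.float64(-23.3), np.float64(24.7), np.float64(0.7)] 5.3
[np.float64(-20.9), np.float64(26.7), np.float64(0.7)] 5.3
[np.float64(-18.3), np.float64(28.6), np.float64(0.7)] 5.3
[np.float64(-15.6), np.float64(30.1), np.float64(0.7)] 5.3
```

Emit:
apply_moves --targets '[{"travel": [-31, 15, 0], "roll": 5.3, "jaw": 87}, {"travel": [-29, 17, 0], "roll": 5.3, "jaw": 87}, {"travel": [-27, 20, 0], "roll": 5.3, "jaw": 87}, {"travel": [-25, 22, 0], "roll": 5.3, "jaw": 87}, {"travel": [-23, 25, 0], "roll": 5.3, "jaw": 87}, {"travel": [-21, 27, 0], "roll": 5.3, "jaw": 87}, {"travel": [-18, 29, 0], "roll": 5.3, "jaw": 87}, {"travel": [-16, 30, 0], "roll": 5.3, "jaw": 87}, {"travel": [0, 0, 0], "roll": 0, "jaw": 87}]'

```text
clock: 6.3
tool_pos: [0.4801, 0.2444, 0.3622]
orientation: [-180.0, 0.0, -142.6]
force: [-1.1, -0.8, -0.1]
opening: 0.0872
gripper_force: 0.0
```

Run:
```python
from h import *
import cv2
plan([.4827,.2417,.12],-142.6,1)
o=ctrl.get_obs();W=np.r_[o["tool_pos"],o["orientation"]]
im=ctrl.snapshot("wrist")[:,:,::-1].copy()
C=[(-.0225,-.08,.032),(-.0225,.08,.032),(.0225,.08,.032),(.0225,-.08,.032)]
q=wpx(W,place([.5105,.263,-.9183],C));print(q*1.5)
im=cv2.resize(im,None,fx=1.5,fy=1.5,interpolation=cv2.INTER_CUBIC)
cv2.polylines(im,[(q*1.5).astype(int)],True,(0,255,0),1);cv2.imwrite("pics/w2.png",im)
```

```text
clock 6.3 pos [0.4801 0.2444 0.3622] yaw -142.6275300366007 turn -0.02753003660069453
[np.float64(-0.4), np.float64(-3.7), np.float64(242.2)] -0.03
[[404.5442 201.6762]
 [403.0299 331.3546]
 [367.365  331.3783]
 [365.2453 201.7057]]
```

View pics/w2.png

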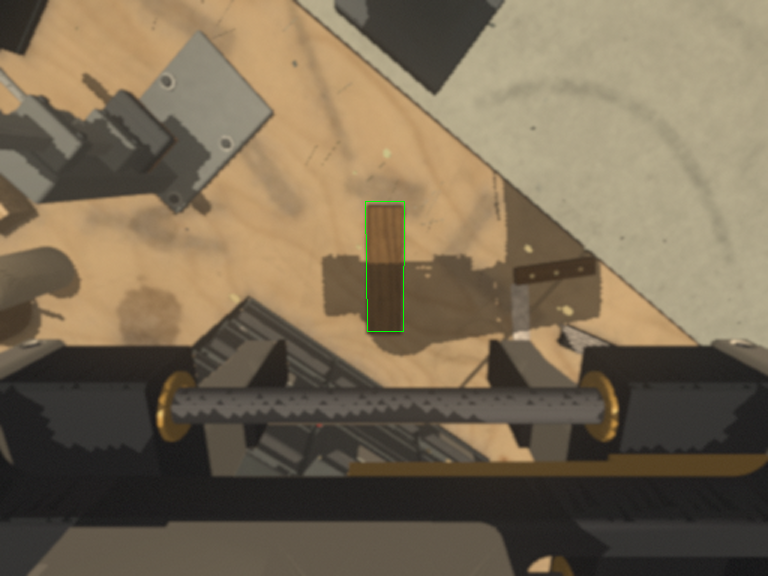

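Run:
```python
from h import *
c=ctrl.calibration("scene");E=c["extrinsics"]
def ray(u): 
    p=np.array([180,110])+(np.array(u)+.5)/3.6-.5
    return E[:3,:3]@np.linalg.inv(c["K"])@[*p,1]
for b,t in(((282,384),(285,152)),((42,264),(35,62))):
    d=ray(b);P=E[:3,3]-d*E[2,3]/d[2];e=ray(t);k=np.hypot(*(P-E[:3,3])[:2])/np.hypot(*e[:2]);print(P,E[:3,3]+k*e)
```

```text
[0.6589 0.1536 0.    ] [0.6584 0.1541 0.2347]
[0.6466 0.5551 0.    ] [0.6502 0.5528 0.2373]
```

Emit:
apply_moves --targets '[{"travel": [0, -2, 48], "roll": 0, "jaw": 87}, {"travel": [0, 0, 48], "roll": 0, "jaw": 87}, {"travel": [0, 0, 48], "roll": 0, "jaw": 87}, {"travel": [0, 0, 48], "roll": 0, "jaw": 87}, {"travel": [0, 0, 48], "roll": 0, "jaw": 87}, {"travel": [0, 0, 40], "roll": 0, "jaw": 87}, {"travel": [0, 0, 20], "roll": 0, "jaw": 87}, {"travel": [0, 0, 10], "roll": 0, "jaw": 87}, {"travel": [0, 0, 10], "roll": 0, "jaw": 87}, {"travel": [0, 0, 0], "roll": 0, "jaw": 87}]'

```text
clock: 7.35
tool_pos: [0.4819, 0.2396, 0.0422]
orientation: [-180.0, -0.0, -142.6]
force: [0.4, -0.3, 0.3]
opening: 0.0869
gripper_force: 0.0
```

Emit:
apply_moves --targets '[{"travel": [0, 0, 7], "roll": 0, "jaw": 87}, {"travel": [0, 0, 7], "roll": 0, "jaw": 75}, {"travel": [0, 0, 0], "roll": 0, "jaw": 60}, {"travel": [0, 0, 0], "roll": 0, "jaw": 40}, {"travel": [0, 0, 0], "roll": 0, "jaw": 35}, {"travel": [0, 0, 0], "roll": 0, "jaw": 35}, {"travel": [0, 0, 0], "roll": 0, "jaw": 35}, {"travel": [0, 0, 0], "roll": 0, "jaw": 35}]'

```text
clock: 8.15
tool_pos: [0.4818, 0.2401, 0.0288]
orientation: [180.0, 0.0, -142.6]
force: [-1.2, 0.3, 2.5]
opening: 0.0446
gripper_force: 30.0
```

```bash
python3 -c "
from h import *
plan([.4583,.108,.05],-190.5,8)"
```

```text
clock 8.15 pos [0.4818 0.2401 0.0288] yaw -142.6026580114303 turn 47.89734198856971
[np.float64(12.4), np.float64(-11.3), np.float64(-2.6)] 5.99
[np.float64(11.1), np.float64(-12.6), np.float64(-2.6)] 5.99
[np.float64(9.7), np.float64(-13.6), np.float64(-2.6)] 5.99
[np.float64(8.3), np.float64(-14.6), np.float64(-2.6)] 5.99
[np.float64(6.7), np.float64(-15.4), np.float64(-2.6)] 5.99
[np.float64(5.1), np.float64(-16.0), np.float64(-2.6)] 5.99
[np.float64(3.4), np.float64(-16.4), np.float64(-2.6)] 5.99
[np.float64(1.6), np.float64(-16.7), np.float64(-2.6)] 5.99
```

Emit:
apply_moves --targets '[{"travel": [0, 0, -20], "roll": 0, "jaw": 35}, {"travel": [12.5, -11, 0], "roll": 6, "jaw": 35}, {"travel": [11, -12.5, 0], "roll": 6, "jaw": 35}, {"travel": [10, -13.5, 0], "roll": 6, "jaw": 35}, {"travel": [8, -14.5, 0], "roll": 6, "jaw": 35}, {"travel": [7, -15.5, 0], "roll": 6, "jaw": 35}, {"travel": [5, -16, 0], "roll": 6, "jaw": 35}, {"travel": [3.5, -16.5, 0], "roll": 6, "jaw": 35}, {"travel": [1.5, -16.5, 0], "roll": 6, "jaw": 35}, {"travel": [0, 0, 0], "roll": 0, "jaw": 35}]'

```text
clock: 9.15
tool_pos: [0.4564, 0.1064, 0.0482]
orientation: [-179.9, -0.1, 169.1]
force: [0.4, -0.0, -2.4]
opening: 0.0448
gripper_force: 30.0
```

Run:
```python
from h import *
import cv2
plan([.4401,-.0005,.047],-190.5,6)
o=ctrl.get_obs();W=np.r_[o["tool_pos"],o["orientation"]]
im=ctrl.snapshot("wrist")[:,:,::-1]
cv2.imwrite("pics/w3.png",cv2.resize(im,None,fx=1.5,fy=1.5))
q=wpx(W,place([.5532,-.0215,-.184],[(-.12,.055,.012),(-.12,-.055,.012),(-.056,.043,.019),(-.056,-.043,.019)]));print(q*1.5)
```

```text
clock 9.15 pos [0.4564 0.1064 0.0482] yaw 169.14830312663057 turn -0.3516968733694057
[np.float64(-0.7), np.float64(-18.0), np.float64(0.2)] -0.06
[np.float64(-0.7), np.float64(-18.0), np.float64(0.2)] -0.06
[np.float64(-0.7), np.float64(-18.0), np.float64(0.2)] -0.06
[np.float64(-0.6), np.float64(-18.0), np.float64(0.2)] -0.06
[np.float64(-0.6), np.float64(-18.0), np.float64(0.2)] -0.06
[np.float64(-0.6), np.float64(-18.0), np.float64(0.2)] -0.06
[[275.8382 341.0936]
 [ 42.2514 342.3865]
 [259.1536 464.9907]
 [ 87.274  465.8615]]
```

View pics/w3.png

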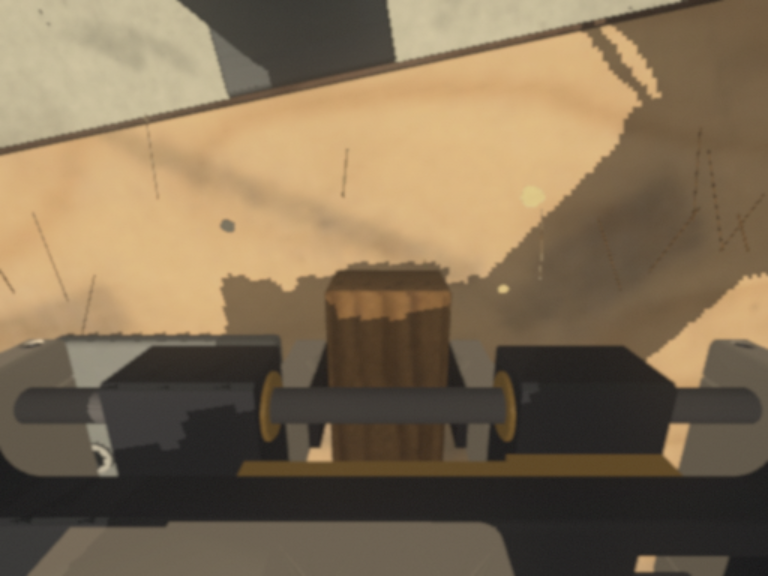

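Emit:
apply_moves --targets '[{"travel": [0, -18, 0], "roll": 0, "jaw": 35}, {"travel": [-1, -18, 0], "roll": 0, "jaw": 35}, {"travel": [-1, -18, 0], "roll": 0, "jaw": 35}, {"travel": [-1, -18, 0], "roll": 0, "jaw": 35}, {"travel": [0, -18, 0], "roll": 0, "jaw": 35}, {"travel": [0, -15, 0], "roll": -0.3, "jaw": 35}, {"travel": [0, 0, 0], "roll": 0, "jaw": 35}]'

```text
clock: 9.9
tool_pos: [0.4405, 0.0032, 0.0484]
orientation: [-180.0, -0.0, 169.7]
force: [-0.0, 0.8, -1.6]
opening: 0.0446
gripper_force: 30.0
```

Run:
```python
from h import *
import cv2
o=ctrl.get_obs();W=np.r_[o["tool_pos"],o["orientation"]]
print(W,o["force"])
im=ctrl.snapshot("wrist")[:,:,::-1]
cv2.imwrite("pics/w4.png",cv2.resize(im,None,fx=1.5,fy=1.5))
q=wpx(W,place([.5532,-.0215,-.184],[(-.12,.055,.012),(-.12,-.055,.012),(-.056,.043,.019),(-.056,-.043,.019),(-.105,0,.05)]));print(q*1.5)
```

```text
[   0.4405    0.0032    0.0484 -179.974    -0.0485  169.7217] [-0.0048  0.8498 -1.6495]
[[498.1245 334.2545]
 [263.1402 333.4428]
 [466.9389 458.7869]
 [294.1276 458.2996]
 [379.2912 407.8946]]
```

View pics/w4.png

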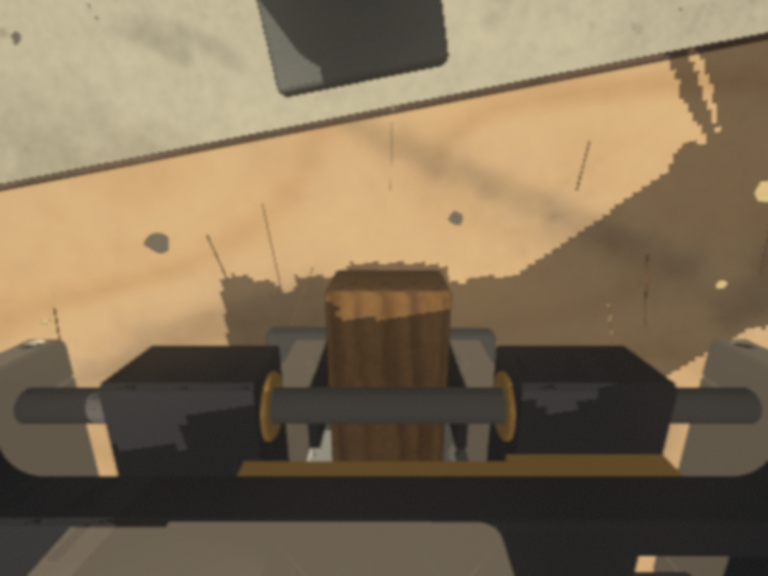

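Emit:
apply_moves --targets '[{"travel": [0, -2, 3], "roll": 0, "jaw": 35}, {"travel": [0, 0, 2], "roll": 0, "jaw": 35}, {"travel": [-3, 0, 0], "roll": 0, "jaw": 35}, {"travel": [-2, 0, 0], "roll": 0, "jaw": 35}, {"travel": [0, 0, 0], "roll": 0, "jaw": 35}]'

```text
clock: 10.45
tool_pos: [0.4455, 0.0017, 0.0433]
orientation: [-180.0, -0.1, 169.7]
force: [-1.9, 1.2, -2.7]
opening: 0.0447
gripper_force: 30.0
```

Emit:
apply_moves --targets '[{"travel": [0, 0, 1], "roll": 0, "jaw": 35}, {"travel": [0, 0, 1], "roll": 0, "jaw": 35}, {"travel": [-1.5, 0, 0], "roll": 0, "jaw": 35}, {"travel": [-1.5, 0, 0], "roll": 0, "jaw": 35}, {"travel": [0, 0, 0], "roll": 0, "jaw": 35}]'

```text
clock: 10.95
tool_pos: [0.4455, 0.0007, 0.0408]
orientation: [-179.9, -0.3, 169.6]
force: [-14.6, 9.1, 5.6]
opening: 0.0449
gripper_force: 30.0
```

Run:
```python
from h import *
c=ctrl.calibration("wrist");E=c["hand_eye"]
W=[.4405,.0032,.0484]
for n,(u,v),z in (("blk top",(388,293),.0196+.032),("blk bot",(388,271),.0196),("plate edge",(382,330),.012),("plate edge lo",(382,327),.0)):
    d=E[:3,:3]@np.linalg.inv(c["K"])@[u/1.5,v/1.5,1]
    k=((W[2]-z)-E[2,3])/d[2]; print(n,E[:3,3]+k*d)
```

```text
blk top [ 0.0367 -0.0004 -0.0032]
blk bot [ 0.0367 -0.0003  0.0288]
plate edge [ 0.0066 -0.003   0.0364]
plate edge lo [ 0.0032 -0.0032  0.0484]
```

Emit:
apply_moves --targets '[{"travel": [1.5, 0.5, 0], "roll": 0, "jaw": 35}, {"travel": [0, 0, 0], "roll": 0, "jaw": 50}, {"travel": [0, 0, 0], "roll": 0, "jaw": 64}, {"travel": [0, 0, 0], "roll": 0, "jaw": 64}, {"travel": [0, 0, 0], "roll": 0, "jaw": 64}]'

```text
clock: 11.45
tool_pos: [0.448, 0.002, 0.0418]
orientation: [180.0, 0.1, 169.7]
force: [0.1, -0.4, 0.2]
opening: 0.0635
gripper_force: 0.0
```

Run:
```python
from h import *
import cv2
o=ctrl.get_obs();print(o["tool_pos"],o["orientation"],o["force"],o["opening"])
q=ctrl.snapshot("scene")[:,:,::-1];w=ctrl.snapshot("wrist")[:,:,::-1]
a=cv2.resize(q[165:275,220:310],(450,550),interpolation=cv2.INTER_CUBIC)
b=cv2.resize(w[150:384,180:330],(350,546),interpolation=cv2.INTER_CUBIC)
im=np.zeros((550,800,3),np.uint8);im[:,:450]=a;im[:546,450:]=b
cv2.imwrite("pics/c5.png",im);cv2.imwrite("pics/full5.png",w)
P=[.5532,-.0215,-.184]
print((px("scene",place(P,[(-.148,-.0225,.044),(-.148,.0225,.044),(-.148,-.0225,.012),(-.12,-.055,.012),(-.12,.055,.012)]))-[220,165])*5)
```

```text
[0.448  0.002  0.0418] [179.9756   0.0507 169.6998] [ 0.1426 -0.4301  0.2176] 0.06345285227316665
[[ 48.9368 432.8724]
 [ 12.2779 395.4461]
 [ 49.6824 482.3127]
 [122.4934 496.9193]
 [ 31.4262 404.7534]]
```

View pics/c5.png

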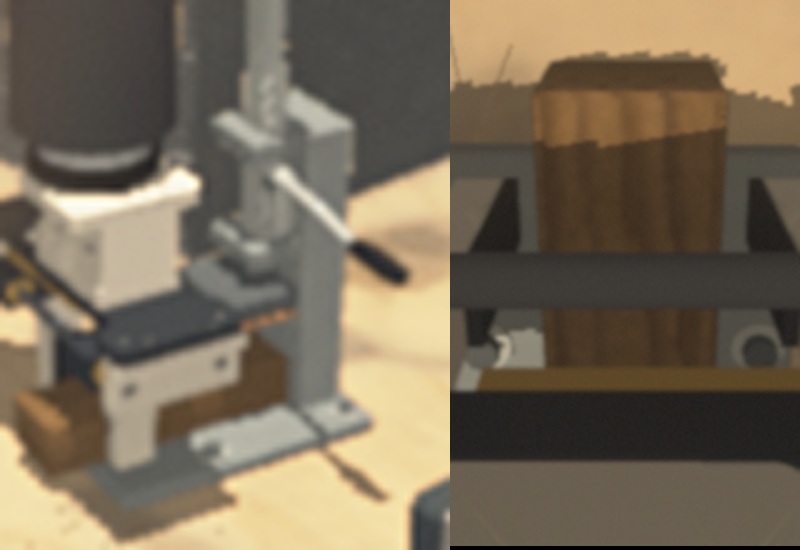

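Run:
```python
from h import *
c=ctrl.calibration("scene");E=c["extrinsics"]
for n,u in(("bottle",(332,231)),("tape",(296,312))):
    d=E[:3,:3]@np.linalg.inv(c["K"])@[*u,1];P=E[:3,3]-d*E[2,3]/d[2]
    q=P-[.5532,-.0215,0];print(n,P,"press",.9831*q[0]-.1829*q[1],.1829*q[0]+.9831*q[1])
```

```text
bottle [ 0.7745 -0.0793  0.    ] press 0.2281032580231084 -0.016313894020968535
tape [ 0.4031 -0.2689  0.    ] press -0.10228017770179954 -0.2706580842454169
```

Emit:
apply_moves --targets '[{"travel": [0, 0, -10], "roll": 0, "jaw": 64}, {"travel": [0, 0, -20], "roll": 0, "jaw": 64}, {"travel": [5, 0, -30], "roll": 0, "jaw": 64}, {"travel": [10, 0, -40], "roll": 0, "jaw": 60}, {"travel": [5, 0, -45], "roll": 0, "jaw": 50}, {"travel": [0, 0, -45], "roll": 0, "jaw": 50}, {"travel": [0, 0, -45], "roll": 0, "jaw": 50}, {"travel": [0, 0, -45], "roll": 0, "jaw": 50}, {"travel": [0, 0, -45], "roll": 0, "jaw": 50}, {"travel": [0, 0, 0], "roll": 0, "jaw": 50}]'

```text
clock: 12.55
tool_pos: [0.4295, 0.0054, 0.3738]
orientation: [179.7, 0.6, 169.7]
force: [-0.5, 0.1, 0.6]
opening: 0.0499
gripper_force: 0.0
```

```bash
python3 -c "
from h import *
plan([.532,-.133,.367],-100.5,13)"
```

```text
clock 12.55 pos [0.4295 0.0054 0.3738] yaw 169.7126246090968 turn -89.78737539090321
[np.float64(-9.7), np.float64(-9.1), np.float64(0.5)] -6.91
[np.float64(-8.5), np.float64(-10.2), np.float64(0.5)] -6.91
[np.float64(-7.2), np.float64(-11.1), np.float64(0.5)] -6.91
[np.float64(-5.8), np.float64(-11.9), np.float64(0.5)] -6.91
[np.float64(-4.4), np.float64(-12.5), np.float64(0.5)] -6.91
[np.float64(-2.8), np.float64(-12.9), np.float64(0.5)] -6.91
[np.float64(-1.2), np.float64(-13.2), np.float64(0.5)] -6.91
[np.float64(0.4), np.float64(-13.2), np.float64(0.5)] -6.91
[np.float64(1.9), np.float64(-13.1), np.float64(0.5)] -6.91
[np.float64(3.5), np.float64(-12.8), np.float64(0.5)] -6.91
[np.float64(5.0), np.float64(-12.3), np.float64(0.5)] -6.91
[np.float64(6.5), np.float64(-11.6), np.float64(0.5)] -6.91
[np.float64(7.8), np.float64(-10.7), np.float64(0.5)] -6.91
```

Emit:
apply_moves --targets '[{"travel": [-10, -9, 0], "roll": -6.9, "jaw": 50}, {"travel": [-8.5, -10, 0], "roll": -6.9, "jaw": 50}, {"travel": [-7, -11, 0], "roll": -6.9, "jaw": 50}, {"travel": [-6, -12, 0], "roll": -6.9, "jaw": 50}, {"travel": [-4.5, -12.5, 0], "roll": -6.9, "jaw": 50}, {"travel": [-3, -13, 0], "roll": -6.9, "jaw": 50}, {"travel": [-1, -13, 0], "roll": -6.9, "jaw": 50}, {"travel": [0.5, -13, 0], "roll": -6.9, "jaw": 50}, {"travel": [2, -13, 0], "roll": -6.9, "jaw": 50}, {"travel": [3.5, -13, 0], "roll": -6.9, "jaw": 50}]'

```text
clock: 13.55
tool_pos: [0.5064, -0.1014, 0.3673]
orientation: [-180.0, 0.0, -121.0]
force: [-0.2, 0.5, 0.5]
opening: 0.0502
gripper_force: 0.0
```

Emit:
apply_moves --targets '[{"travel": [5, -12, 0], "roll": -6.9, "jaw": 50}, {"travel": [6.5, -11.5, 0], "roll": -6.9, "jaw": 50}, {"travel": [8, -10.5, 0], "roll": -6.9, "jaw": 50}, {"travel": [0, 0, 0], "roll": 0, "jaw": 50}, {"travel": [0, 0, 0], "roll": 0, "jaw": 50}]'

```text
clock: 14.05
tool_pos: [0.5292, -0.1329, 0.3668]
orientation: [180.0, 0.0, -100.8]
force: [0.3, 0.3, -0.1]
opening: 0.0498
gripper_force: 0.0
```

```bash
python3 -c "
from h import *
plan([.532,-.133,.156],-100.5,1)"
```

```text
clock 14.05 pos [ 0.5292 -0.1329  0.3668] yaw -100.80946918096053 turn -0.3094691809605479
[np.float64(-0.4), np.float64(-2.8), np.float64(210.8)] -0.31
```

Emit:
apply_moves --targets '[{"travel": [0, -3, 45], "roll": 0, "jaw": 50}, {"travel": [0, 0, 45], "roll": 0, "jaw": 50}, {"travel": [0, 0, 45], "roll": 0, "jaw": 50}, {"travel": [0, 0, 35], "roll": 0, "jaw": 50}, {"travel": [0, 0, 20], "roll": 0, "jaw": 50}, {"travel": [0, 0, 10], "roll": 0, "jaw": 50}, {"travel": [0, 0, 9], "roll": 0, "jaw": 50}, {"travel": [0, 0, 0], "roll": 0, "jaw": 50}]'

```text
clock: 14.85
tool_pos: [0.5325, -0.133, 0.1575]
orientation: [180.0, 0.0, -100.6]
force: [0.1, -1.2, -0.4]
opening: 0.0501
gripper_force: 0.0
```

Emit:
apply_moves --targets '[{"travel": [0, 0, 0], "roll": 0, "jaw": 25}, {"travel": [0, 0, 0], "roll": 0, "jaw": 10}, {"travel": [0, 0, 0], "roll": 0, "jaw": 3}, {"travel": [0, 0, 0], "roll": 0, "jaw": 3}, {"travel": [0, 0, 0], "roll": 0, "jaw": 3}, {"travel": [0, 0, 0], "roll": 0, "jaw": 3}]'

```text
clock: 15.45
tool_pos: [0.5315, -0.1331, 0.1574]
orientation: [179.9, 0.0, -100.6]
force: [-4.1, 1.5, 3.4]
opening: 0.0125
gripper_force: 30.0
```

Emit:
apply_moves --targets '[{"travel": [0, 0, -6], "roll": 0, "jaw": 3}, {"travel": [0, 0, -7], "roll": 0, "jaw": 3}, {"travel": [0, 0, -8], "roll": 0, "jaw": 3}, {"travel": [0, 0, -8], "roll": 0, "jaw": 3}, {"travel": [0, 0, 0], "roll": 0, "jaw": 3}, {"travel": [0, 0, 0], "roll": 0, "jaw": 3}, {"travel": [0, 0, 0], "roll": 0, "jaw": 3}, {"travel": [0, 0, 0], "roll": 0, "jaw": 3}, {"travel": [0, 0, 0], "roll": 0, "jaw": 3}, {"travel": [0, 0, 0], "roll": 0, "jaw": 3}]'

```text
clock: 16.45
tool_pos: [0.5317, -0.1322, 0.1864]
orientation: [179.9, 0.1, -100.6]
force: [-4.6, 5.7, -3.5]
opening: 0.0123
gripper_force: 30.0
```

Run:
```python
from h import *
import cv2
im=ctrl.snapshot("scene")[:,:,::-1].copy();cv2.imwrite("pics/s6.png",im)
h=cv2.cvtColor(im,cv2.COLOR_BGR2HSV)
for f in ("pics/scene0.png","pics/s6.png"):
    h=cv2.cvtColor(cv2.imread(f),cv2.COLOR_BGR2HSV)[140:215,245:300]
    m=cv2.inRange(h,(8,110,150),(22,255,255));n,l,s,c=cv2.connectedComponentsWithStats(m);i=1+s[1:,4].argmax();print(f,s[i],c[i]+[245,140])
for r in (.017,.032,.041,.065): print(r,px("scene",place([.5532,-.0215,-.184],[(0,0,.222+r)])))
print(ctrl.get_obs()["force"])
```

```text
pics/scene0.png [ 18  26  21  14 118] [273.178  172.5763]
pics/s6.png [ 19  22  19  12 117] [272.9487 167.6838]
0.017 [[272.654  173.1574]]
0.032 [[272.8113 168.0878]]
0.041 [[272.9065 165.0202]]
0.065 [[273.1633 156.7432]]
[-4.8625  6.5598 -3.6113]
```

Emit:
apply_moves --targets '[{"travel": [0, 0, 7], "roll": 0, "jaw": 3}, {"travel": [0, 0, 7], "roll": 0, "jaw": 3}, {"travel": [0, 0, 4], "roll": 0, "jaw": 3}, {"travel": [0, 0, 0], "roll": 0, "jaw": 3}, {"travel": [0, 0, 0], "roll": 0, "jaw": 25}, {"travel": [0, 0, 0], "roll": 0, "jaw": 45}, {"travel": [0, 0, 0], "roll": 0, "jaw": 45}, {"travel": [0, 0, -15], "roll": 0, "jaw": 45}, {"travel": [0, 0, -30], "roll": 0, "jaw": 45}, {"travel": [0, 0, -40], "roll": 0, "jaw": 45}]'

```text
clock: 17.5
tool_pos: [0.5323, -0.1331, 0.2537]
orientation: [179.9, -0.0, -100.6]
force: [1.9, 0.0, -0.6]
opening: 0.0444
gripper_force: 0.0
```

Emit:
apply_moves --targets '[{"travel": [0, 0, -40], "roll": 0, "jaw": 45}, {"travel": [0, 0, -40], "roll": 0, "jaw": 45}, {"travel": [0, 0, 0], "roll": 0, "jaw": 45}, {"travel": [0, 0, 0], "roll": 0, "jaw": 45}, {"travel": [0, 0, 0], "roll": 0, "jaw": 45}, {"travel": [0, 0, 0], "roll": 0, "jaw": 45}]'

```text
clock: 18.1
tool_pos: [0.5323, -0.1332, 0.3325]
orientation: [179.9, -0.0, -100.6]
force: [-1.2, 0.6, 0.7]
opening: 0.0454
gripper_force: 0.0
```

Run:
```python
from h import *
import cv2
im=ctrl.snapshot("scene")[:,:,::-1].copy();cv2.imwrite("pics/s7.png",im)
h=cv2.cvtColor(im,cv2.COLOR_BGR2HSV)[140:215,245:300]
m=cv2.inRange(h,(8,110,150),(22,255,255));n,l,s,c=cv2.connectedComponentsWithStats(m);i=1+s[1:,4].argmax();print(s[i],c[i]+[245,140])
# dark grip blob near lever end
for f in ("pics/scene0.png","pics/s7.png"):
    g=cv2.inRange(cv2.imread(f)[200:230,285:312],(0,0,0),(55,55,55));n,l,s,c=cv2.connectedComponentsWithStats(g);i=1+s[1:,4].argmax();print(s[i],c[i]+[285,200])
for a in (0,.1,.2,.3):
    t=-.106+a;print(a,px("scene",place([.5532,-.0215,-.184],[(0,-.021-.0945*np.cos(t),.163+.0945*np.sin(t))])))
print(ctrl.get_obs()["force"],ctrl.get_obs()["tool_pos"])
```

```text
[ 19  22  19  13 119] [273.2689 167.9916]
[ 6 14 10  7 25] [295.28 217.12]
[ 6 14  9  7 22] [295.1818 216.5909]
0 [[295.5105 217.4413]]
0.1 [[295.8138 214.3234]]
0.2 [[295.9061 211.0379]]
0.3 [[295.7842 207.6232]]
[ 0.9689 -0.3268 -0.3616] [ 0.5323 -0.1333  0.3326]
```

```bash
python3 -c "
from plant import ctrl
print(ctrl.close_job())"
```

```text
the job is handed in; nothing more can be done
None
```

The job is handed in at about 18 s. The last camera checks put the oak block against the column and centred to within about 2 mm, the foot down on it (rail about 0.032 m) and the pawl lever let go; the verdict was not shown to me.

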